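Vent the air line and pull the filter cassette

ROBOT

A 6-joint arm with a two-finger parallel gripper is mounted at the origin on a cart in front of the work surface, level with it; the furniture and walls round the work are solid. World frame = base frame: x ahead of the robot, y to its left, z up, the work surface at z = 0. Lengths are in mm, angles in rad, forces in N, time in s.
With the tool pointing down it reaches from about 350 to 775 mm from the base axis. Payload 7.3 kg.
Tool frame: the origin (TCP) lies midway between the tips of the shut fingers; the grasp point (between the pads) lies 19 mm behind it; z points along the fingers, y is the line along which they close (so a half turn about z gives the same grasp; the last joint's range is limited). The gripper opens to 92 mm and grips with 3 to 60 N. Pads are 19 mm wide; open, the fingers measure 130 mm over their backs; the gripper's body (75 mm by 190 mm) begins 47 mm behind the grasp point.
Start: joints at [-0.146, 0.342, 1.524, -0, 1.275, -0.146], TCP at [525.019, 0.019, 226.741] pointing down, gripper open.
Joint ranges: [-2.53, 2.53], [-0.77, 2.02], [0.04, 2.7], [-1, 4.14], [0.28, 2.66], [-3.11, 3.11]. Speed limits (rad/s): [2.57, 2.57, 3.14, 3.14, 3.14, 3.14].

INTERFACE

Orientations are given as [roll, pitch, yaw] about the fixed x, y, z axes, in that order (R = Rz(yaw) Ry(pitch) Rx(roll)).
In Python, from plant import bot gives the robot as it stands. The module is installed in compiled form; this text tells all that it offers.
- The arm moves only by the shell command python3 -m crank 'ROWS' [OPENING]. ROWS is JSON, a list of rows, each a list of 6 numbers: the shift along the tool's x, y, z in m, then the turn, a rotation vector about the tool's x, y, z in rad. In form: [[dx, dy, dz, wx, wy, wz], ...]. A call has 1 to 5 rows; each row shifts and turns the commanded pose from where the row before left it, along the tool's axes as they then stand; what a row does not reach is not made up. A row lasts 1/8 s, in which the tool goes at most 62.5 mm and 10.7 degrees, less where a joint would pass 70% of its speed; a pose out of reach is approached as far as the arm can. A call is refused whole if a number of a shift passes 0.0625 or a number of a turn 0.188, either way. A call with a gripper value outside its range is refused whole. OPENING is the opening in per cent of the stroke, from 0 (shut) to 100 (fully open), set as the call begins (- or left out, the last holds). The fingers move at their own pace and stop on an object; the grip force is fixed at half the most. Time passes only in rows, so rows that do not move let the fingers close. It gives the time, the measured TCP pose, the force, the opening and the grip force at its end, in the units of the state.
- bot.get_obs(): the state, without advancing time (a new reading comes with each control period).
- bot.capture(name): name is "scene" or "side" or "wrist"; returns a dict with "color" (480x640x3 uint8, blue, green, red), "fov_y" (degrees; the focal length in pixels is half the picture's height over the tangent of half this angle, whatever the lens; pixels are square), "cx", "cy" (the principal point, pixels), "extrinsics" (4x4, takes a point from world to camera coordinates); the wrist camera has in their place "tool_from_camera" (4x4, takes a point from camera to tool coordinates, whose origin is the TCP and whose axes are the flange's). Camera axes: x right, y up, looking along -z (the intrinsics and any distortion apply to the point x, -y, -z); pixel columns grow to the right and rows downward; lengths in mm; the calibration is good to about 2 mm. The wrist camera is an equidistant fisheye: a pixel r from the principal point sees the ray r / f radians off the axis. A picture is of the moment at which its call begins: read the wrist's pose just before it. There is no depth.
- bot.close_job(): hands the job in; it is judged then, once.
The state is a dict: "time": time; "joint_positions": joint angles; "dq": joint speeds; "tau": joint torques, N m; "tool_pos": TCP position; "tcp_rot": TCP orientation; "contact_force": force on the tool from outside, world axes, zero at the start; "moment": the same for the moment, N m; "grip_width": finger opening in mm; "finger_force": force on a finger pad.
Only numpy, scipy, OpenCV 4.12 (cv2) and the standard library are available. Lean on these libraries where they do the work, as an engineer would, in place of code of your own. Each camera call takes 0.05 s, during which the arm holds its last target. There are 200 camera calls.

TASK

The sander's air filter is due for a change. First press the red plunger of the dump valve all the way down to its stop, keep it there for about a second to vent the line, and let it spring back up. Then pinch the two yellow side catches of the blue filter cassette together, lift the cassette straight up out of its housing, and finish still holding it by the pinched catches, upright and still, at least 5 cm clear above the housing; leave the two loose collars and the tape roll where they are.

Things in the scene. Friction and masses are not known exactly. Their poses are not given: they have to be found in the camera images.
- filter_housing: Fixed grey housing with aluminium lips, 96 x 110 x 60 mm (x, y, z); brass ports on its x faces reach 64 mm from the centre. Origin: centre of its underside, on the bench; z up. Central well for the cassette: opening 65 x 49 mm, floor 12 mm and rim 60 mm above the origin. The 12 mm thick lips at +y and -y of the opening overhang an undercut where the cassette's catch teeth hook.
- cassette: Loose blue filter cassette, about 0.21 kg, body 60 x 44 x 46 mm (x, y, z), on it a black grip block 34 x 28 mm up to z = 86 mm; seated in the housing well with 2.5 mm play all round, axes parallel to the housing's. Origin: centre of its underside (12 mm above the bench when seated); z up. Two yellow sprung catches flank the black block at +y and -y (see paddle_left).
- catch_left (a joint): Inward travel of the yellow catch on the cassette's +y side, m: 0 free (hooked under the lip), 0.008 pinched to its stop. Spring: 2.5 N at 0, 5.7 N at the stop; springs back when let go.
- catch_right (a joint): The same for the yellow catch on the cassette's -y side.
- paddle_left (a point): Centre of the outer face of the +y catch's upright yellow paddle (28 mm wide in x, 5 mm thick, 34 mm high, from 4 to 38 mm above the housing rim when seated; 81 mm above the bench here). The outer faces of the two paddles lie 58 mm apart when free, 42 mm when fully pinched; the teeth come free of the lips only when nearly fully pinched.
- paddle_right (a point): Centre of the outer face of the -y catch's paddle, the mirror image of paddle_left.
- dump_valve: Fixed aluminium dump-valve block, 64 x 64 x 44 mm, with a red spring plunger standing upright at its centre, a copper-coloured silencer on its -x face (to 53 mm from the centre) and a brass port on its +x face. Origin: centre of its underside, on the bench; z up.
- plunger (a joint): Downward travel of the red plunger, m: 0 up, 0.010 down on its stop. Spring: 3 N at 0, 8 N at the stop; springs back up when let go.
- plunger_top (a point): Centre of the top face of the red plunger head (mushroom head 32 mm in diameter), 84 mm above the bench when up, 74 mm when on its stop.
- collar_brown: Loose brownish steel flange collar, 64 mm diameter, 22 mm high, a bystander. Origin: centre of its underside.
- collar_steel: Loose bright steel flange collar, 50 mm diameter, 22 mm high, a bystander. Origin: centre of its underside.
- tape_roll: Loose roll of masking tape lying flat, 104 mm diameter, 24 mm high, a bystander. Origin: centre of its underside.

How it is judged:
By the outcome, as a careful person would: the job done as asked, in the order asked, and still so for the second after the job is handed in, while the arm keeps its last pose, push and grip.
It also fails if it takes over 48 s, if anything falls off the work surface, if the arm or the gripper's body presses on something with over 40 N, if the wrist force passes 120 N, or if a joint passes its speed limit or range.

## Working session

There is one attempt and no reset: what is moved stays moved. The work goes in short steps, Python scripts to look and compute and a shell command to move; the robot and the scene stay as the last step left them, time stands still between calls to the robot, and variables do not carry over. Pictures are saved under pics/ and viewed, at most 10 in all, crops included, and the job is handed in when it is done.

```bash
mkdir -p pics; cat > h.py <<'E'
import numpy as np,cv2,json
from plant import bot
def snap(n,f):
    o=bot.get_obs(); c=bot.capture(n); cv2.imwrite('pics/'+f+'.png',c['color'])
    d={k:(np.array(v).tolist()) for k,v in c.items() if k!='color'}
    d['pos']=list(map(float,o['tool_pos'])); d['rot']=np.array(o['tcp_rot']).tolist()
    json.dump(d,open('pics/'+f+'.json','w')); return c,o
def ray(f,u,v):
    d=json.load(open('pics/'+f+'.json')); fl=240/np.tan(np.radians(d['fov_y'])/2)
    a=np.array([u-d['cx'],v-d['cy']])
    if 'extrinsics' in d:
        E=np.array(d['extrinsics']); r=np.array([a[0]/fl,-a[1]/fl,-1]); R=E[:3,:3]
        return -R.T@E[:3,3], R.T@r
    from scipy.spatial.transform import Rotation as Ro
    n=np.hypot(*a); t=n/fl; r=np.array([a[0]/n*np.sin(t),-a[1]/n*np.sin(t),-np.cos(t)])
    T=np.array(d['tool_from_camera']); R=Ro.from_euler('xyz',d['rot']).as_matrix()
    return np.array(d['pos'])+R@T[:3,3], R@T[:3,:3]@r
def atz(f,u,v,z):
    p,r=ray(f,u,v); return (p+r*(z-p[2])/r[2]).round(1)
E
python3 - <<'E'
from h import *
for n in ['scene','side','wrist']:
    c,o=snap(n,n+'0'); print(n,{k:v for k,v in c.items() if k!='color'})
print(o)
E
```

```text
scene {'fov_y': 48.372429934402, 'cx': 314.3989552989045, 'cy': 242.163498335731, 'extrinsics': array([[ 8.93340409e-01,  4.49171920e-01, -1.36930887e-02,
        -4.67062563e+02],
       [-3.54384466e-01,  7.22903524e-01,  5.93145973e-01,
         1.04906832e+02],
       [ 2.76323298e-01, -5.25028648e-01,  8.04978480e-01,
        -1.29013052e+03],
       [ 0.00000000e+00,  0.00000000e+00,  0.00000000e+00,
         1.00000000e+00]])}
side {'fov_y': 45.610999052360604, 'cx': 311.05301340181666, 'cy': 236.49872303413355, 'extrinsics': array([[-9.47013513e-01, -3.21124469e-01, -6.66939637e-03,
         4.84966015e+02],
       [ 1.27283448e-01, -3.94268357e-01,  9.10138114e-01,
        -1.13154122e+02],
       [-2.94897151e-01,  8.61064189e-01,  4.14251291e-01,
        -1.26550999e+03],
       [ 0.00000000e+00,  0.00000000e+00,  0.00000000e+00,
         1.00000000e+00]])}
wrist {'fov_y': 65.70646984690485, 'cx': 312.71568785969725, 'cy': 235.49152566859533, 'tool_from_camera': array([[ 2.23288106e-04,  9.63492372e-01,  2.67735690e-01,
         7.07607614e+01],
       [ 9.99999961e-01, -2
[... 243 characters left out ...]
 'joint_positions': array([-1.46004547e-01,  3.42632504e-01,  1.52488495e+00, -6.97593090e-06,
        1.27541712e+00, -1.46004060e-01]), 'dq': array([-6.00221153e-04,  2.52755261e-04, -3.04088506e-03, -9.73405795e-05,
        4.70609050e-04, -1.47857274e-03]), 'tau': array([ 1.49919495e-03, -4.32001984e+01, -2.44694173e+01,  7.19219679e-02,
        5.25739230e-02, -9.79429342e-05]), 'tool_pos': array([5.24647906e+02, 6.95017229e-02, 2.26137884e+02]), 'tcp_rot': array([-3.14026404e+00, -1.88630034e-04,  1.57079775e+00]), 'contact_force': array([0.17981326, 0.60365338, 0.20021181]), 'moment': array([-0.0537522 , -0.03242724, -0.00558363]), 'finger_force': 0.0, 'grip_width': 91.75072762104175}
```

View pics/scene0.png

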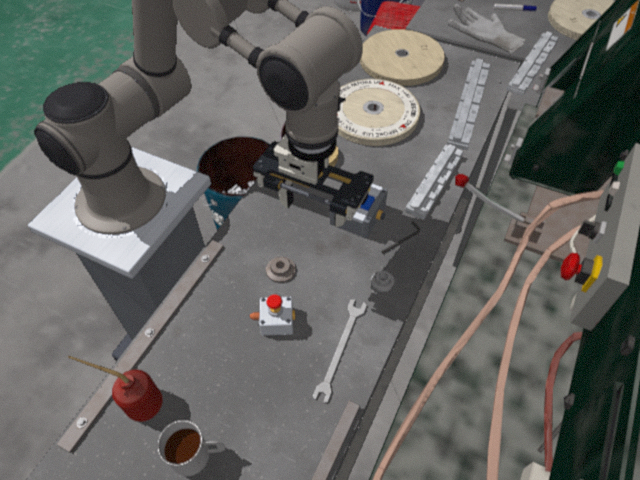

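View pics/wrist0.png

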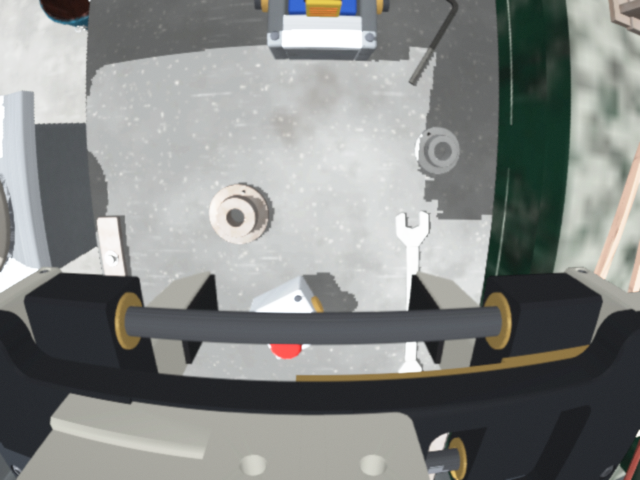

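```bash
python3 - <<'E'
from h import *
a=cv2.imread('pics/scene0.png'); b=cv2.imread('pics/side0.png')
s=cv2.resize(a[250:350,230:330],(400,400),interpolation=cv2.INTER_CUBIC)
cv2.imwrite('pics/c1.png',np.hstack([s,cv2.resize(a[170:250,340:420],(400,400),interpolation=cv2.INTER_CUBIC)]))
print(atz('scene0',274,300,84),atz('wrist0',286,348,84))
E
```

```text
[ 499.2 -122.1   84. ] [ 499.2 -123.6   84. ]
```

View pics/c1.png

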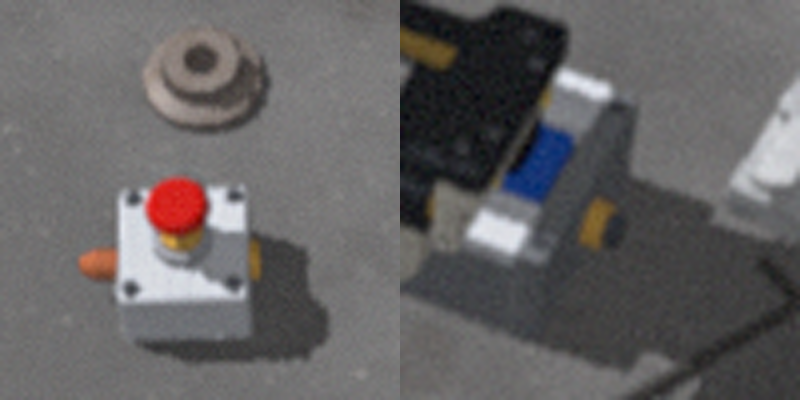

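View pics/side0.png

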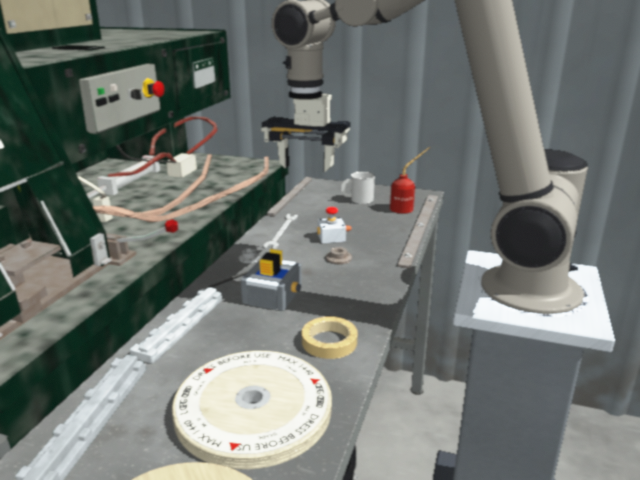

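```bash
python3 -m crank '[[-0.031,-0.0065,0.025,0,0,0],[-0.031,-0.0065,0.03,0,0,0],[-0.031,-0.0065,0.03,0,0,0],[-0.0295,-0.0065,0.03,0,0,0],[0,0,0,0,0,0]]' 0; python3 -c "
from h import *
snap('scene','s1');a=cv2.imread('pics/s1.png')
snap('side','d1');b=cv2.imread('pics/d1.png')
r=lambda i:cv2.resize(i,(400,400),interpolation=cv2.INTER_CUBIC)
cv2.imwrite('pics/c2.png',np.hstack([r(a[250:350,230:330]),r(b[160:260,280:380])]))"
```

```text
time: 0.78
tool_pos: [497.2, -123.4, 109.6]
tcp_rot: [-3.137, -0.002, 1.568]
contact_force: [0.0, -0.3, -0.2]
grip_width: 46.5
finger_force: 0.0
```

View pics/c2.png

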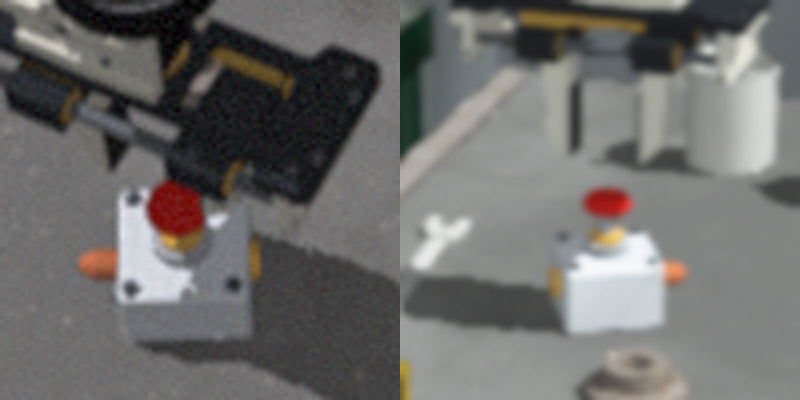

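```bash
python3 -m crank '[[0,0,0,0,0,0],[0,0,0,0,0,0],[0,0,0,0,0,0],[0,0,0,0,0,0],[0,0,0,0,0,0]]'; python3 -c "
from h import *
print(atz('d1',331.7,210.5,84),atz('s1',274.3,301.5,84))"
```

```text
time: 1.5
tool_pos: [499.0, -122.4, 111.8]
tcp_rot: [3.141, 0.0, 1.571]
contact_force: [0.1, -0.2, 0.1]
grip_width: 0.1
finger_force: 0.0
[ 490.8 -103.9   84. ] [ 501.3 -124.7   84. ]
```

```bash
python3 -c "
from h import *
L=[]
for z in(74,76,78,80,82,84): print(z,atz('d1',331.7,210.5,z),atz('s1',274.3,301,z),atz('wrist0',286,348,z))
for f,n in(('s1','scene'),('d1','side'),('wrist0','w'),('scene0','')):
  a=cv2.imread('pics/'+f+'.png').astype(int);m=((a[:,:,2]>110)&(a[:,:,1]<50)&(a[:,:,0]<50)).astype('uint8')
  k,l,s,c=cv2.connectedComponentsWithStats(m)
  for i in range(1,k):
    if s[i,4]>25: print(f,s[i],c[i].round(1))
"
```

```text
74 [ 497.9 -127.8   74. ] [ 497.2 -119.1   74. ] [ 498.4 -130.1   74. ]
76 [ 496.5 -123.    76. ] [ 497.9 -120.    76. ] [ 498.5 -128.8   76. ]
78 [ 495.1 -118.2   78. ] [ 498.6 -120.9   78. ] [ 498.7 -127.5   78. ]
80 [ 493.6 -113.4   80. ] [ 499.3 -121.9   80. ] [ 498.9 -126.2   80. ]
82 [ 492.2 -108.7   82. ] [ 500.  -122.8   82. ] [ 499.  -124.9   82. ]
84 [ 490.8 -103.9   84. ] [ 500.7 -123.8   84. ] [ 499.2 -123.6   84. ]
s1 [376   2  42  24 390] [398.2  11.7]
s1 [368  18  14  14  52] [374.2  22.8]
s1 [456 174  11  10  66] [460.2 177.8]
s1 [561 254  19  23 288] [569.5 264.4]
s1 [267 296  14  13 125] [273.2 302.2]
s1 [113 393  15  13  49] [118.2 400.9]
d1 [153  81  11  15 132] [158.3  88.3]
d1 [394 183  19  15 141] [404.8 190.5]
d1 [398 200  14  13 113] [405.5 206.1]
d1 [327 208   9   6  41] [331.1 210.1]
d1 [165 220  12  12  97] [171.4 225.3]
scene0 [376   2  43  24 381] [398.   11.3]
scene0 [368  18  13  14  49] [373.7  23.1]
scene0 [456 174  11  11  67] [460.3 178. ]
scene0 [561 254  19  23 290] [569.5 264.5]
scene0 [267 295  14  14 147] [274.  301.5]
scene0 [112 393  18  13  50] [118.3 400.8]
```

```bash
python3 -m crank '[[0,0,0.012,0,0,0],[0,0,0.012,0,0,0],[0,0,0.006,0,0,0],[0,0,0.004,0,0,0],[0,0,0.003,0,0,0]]'; python3 -m crank '[[0,0,0.001,0,0,0],[0,0,0.0005,0,0,0]]'
```

```text
time: 2.12
tool_pos: [498.5, -122.3, 74.7]
tcp_rot: [-3.14, -0.0, 1.571]
contact_force: [-4.6, 0.9, 7.2]
grip_width: 0.7
finger_force: 3.8
time: 2.38
tool_pos: [498.5, -122.4, 74.1]
tcp_rot: [-3.141, -0.0, 1.571]
contact_force: [-5.9, 1.6, 16.0]
grip_width: 0.3
finger_force: 8.0
```

```bash
python3 -m crank '[[0,0,0,0,0,0],[0,0,0,0,0,0],[0,0,0,0,0,0],[0,0,0,0,0,0],[0,0,0,0,0,0]]';python3 -m crank '[[0,0,0,0,0,0],[0,0,0,0,0,0],[0,0,0,0,0,0],[0,0,0,0,0,0]]'
```

```text
time: 3.0
tool_pos: [498.5, -122.3, 74.2]
tcp_rot: [-3.141, -0.0, 1.571]
contact_force: [-5.1, 1.7, 12.6]
grip_width: 0.4
finger_force: 6.4
time: 3.5
tool_pos: [498.5, -122.3, 74.2]
tcp_rot: [-3.141, -0.0, 1.571]
contact_force: [-5.7, 1.9, 13.2]
grip_width: 0.4
finger_force: 6.4
```

```bash
python3 -m crank '[[0,0,-0.015,0,0,0],[0,0,-0.03,0,0,0],[0,0,-0.05,0,0,0],[0.01,0,-0.05,0,0,0.18],[0.02,0,0,0,0,0.18]]' 100; python3 -c "
from h import *
print(atz('d1',268,255,90),atz('wrist0',322,45,55))
snap('scene','s2');a=cv2.imread('pics/s2.png')
snap('side','d2');b=cv2.imread('pics/d2.png')
r=lambda i:cv2.resize(i,(400,400),interpolation=cv2.INTER_CUBIC)
cv2.imwrite('pics/c3.png',np.hstack([r(a[150:250,320:420]),r(b[220:320,220:320])]))"
```

```text
time: 4.12
tool_pos: [504.7, -93.6, 222.4]
tcp_rot: [3.133, -0.0, 1.204]
contact_force: [-0.3, 0.2, -0.7]
grip_width: 45.8
finger_force: 0.0
[542.1 196.   90. ] [532.6 152.1  55. ]
```

View pics/c3.png

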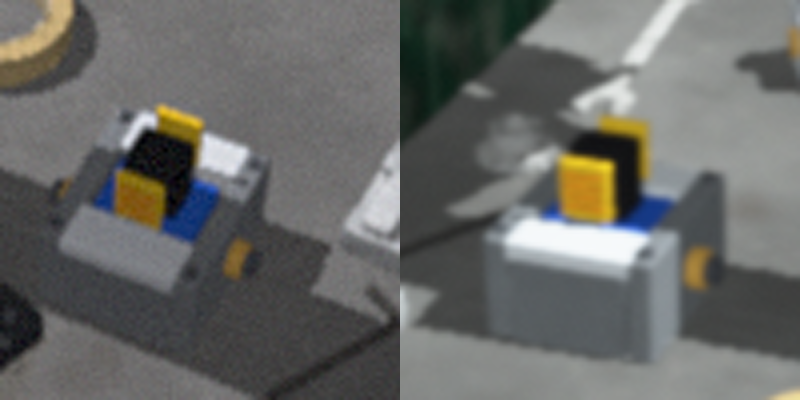

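```bash
python3 -c "
from h import *
for f,ox,oy,P in (('s2',320,150,[(160,106),(203,124),(117,172),(165,185)]),('d2',220,220,[(161,156),(215,160),(200,117),(248,123)])):
  q=np.array([atz(f,ox+x/4,oy+y/4,98) for x,y in P]);print(q,q.mean(0))
  d=q[0]+q[1]-q[2]-q[3];print(np.degrees(np.arctan2(-d[0],d[1])),np.hypot(d[0],d[1])/2, np.degrees(np.arctan2(q[1]-q[0]+q[3]-q[2],1)[:0]))
"
```

```text
[[521.2 232.1  98. ]
 [548.  230.1  98. ]
 [520.  177.1  98. ]
 [547.2 179.9  98. ]] [534.1 204.8  98. ]
-1.0891421698965145 52.60950484465712 []
[[543.7 233.2  98. ]
 [515.3 228.8  98. ]
 [542.2 183.8  98. ]
 [515.  182.7  98. ]] [529.05  207.125  98.   ]
-1.079792596995707 47.758480922240395 []
```

```bash
python3 -m crank '[[0,0,0,0,0,0.18],[0,0,0,0,0,0.18],[0,0,0,0,0,0.18],[0,0,0,0,0,0.18],[0,0,0,0,0,0.18]]' 100; python3 -m crank '[[0,0,0,0,0,0.18],[0,0,0,0,0,0.13],[0,0,0,0,0,0],[0,0,0,0,0,0]]'
```

```text
time: 4.85
tool_pos: [502.1, -93.3, 217.2]
tcp_rot: [-3.141, 0.002, 0.31]
contact_force: [0.5, 0.3, 0.1]
grip_width: 91.8
finger_force: 0.0
time: 5.35
tool_pos: [502.3, -93.1, 217.7]
tcp_rot: [-3.141, 0.001, 0.005]
contact_force: [-0.2, -0.2, 0.2]
grip_width: 92.1
finger_force: 0.0
```

```bash
python3 -m crank '[[0.005,-0.05,0,0,0,0],[0.005,-0.05,0,0,0,0],[0.005,-0.05,0,0,0,0],[0.005,-0.05,0,0,0,0],[0.005,-0.05,0,0,0,0]]'; python3 -m crank '[[0.005,-0.049,0,0,0,0],[0,0,0.02,0,0,0],[0,0,0,0,0,0],[0,0,0,0,0,0]]';python3 -c "
from h import *
c,o=snap('wrist','w3');print(o['tool_pos'],o['tcp_rot'])"
```

```text
time: 5.98
tool_pos: [527.4, 158.7, 218.1]
tcp_rot: [3.141, -0.0, 0.004]
contact_force: [1.4, 0.4, -0.2]
grip_width: 92.2
finger_force: 0.0
time: 6.48
tool_pos: [532.6, 205.7, 198.7]
tcp_rot: [3.142, -0.0, 0.001]
contact_force: [0.2, -0.1, -0.1]
grip_width: 91.7
finger_force: 0.0
[532.64396765 205.71285844 198.676471  ] [ 3.14153870e+00 -3.97220630e-04  1.34383075e-03]
```

View pics/w3.png

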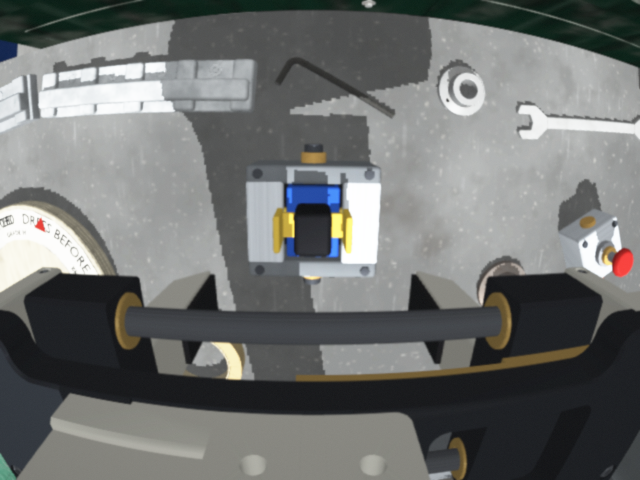

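```bash
python3 -c "
from h import *
a=cv2.imread('pics/w3.png');cv2.imwrite('pics/c4.png',cv2.resize(a[150:290,235:395],(800,700),interpolation=cv2.INTER_CUBIC)[:600])
for u,v in((247,163),(380,163),(249,276),(379,276)):print(atz('w3',u,v,60))
print(atz('w3',312.5,232,98),atz('w3',274,230,98),atz('w3',353,230,98))"
```

```text
[582.7 257.4  60. ]
[582.9 150.3  60. ]
[485.7 259.6  60. ]
[485.9 146.8  60. ]
[535.4 204.6  98. ] [536.9 232.4  98. ] [537.  175.3  98. ]
```

View pics/c4.png

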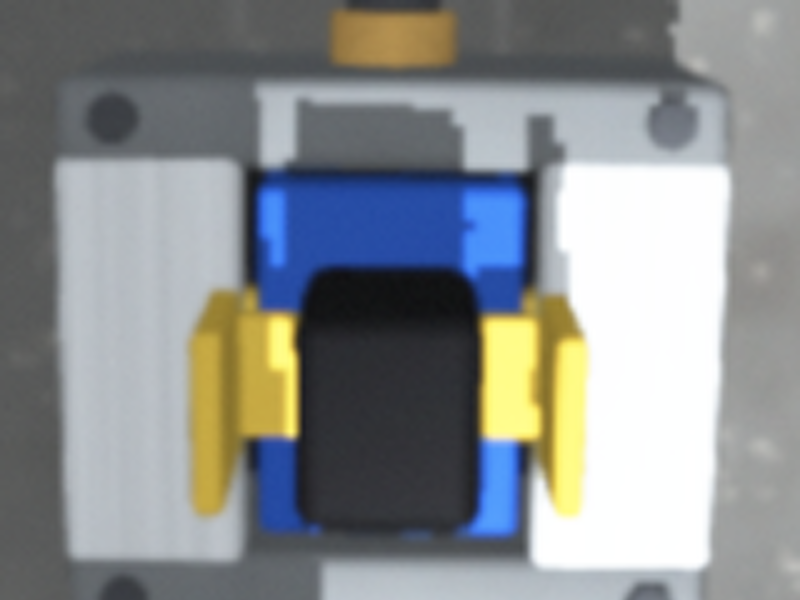

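```bash
python3 -m crank '[[0.0015,0.002,0.03,0,0,0],[0,0,0.04,0,0,0],[0,0,0.04,0,0,0],[0,0,0.022,0,0,0],[0,0,0,0,0,0]]'; python3 -m crank '[[0,0,0,0,0,0],[0,0,0,0,0,0],[0,0,0,0,0,0],[0,0,0,0,0,0],[0,0,0,0,0,0]]' 0
```

```text
time: 7.15
tool_pos: [533.4, 203.4, 65.4]
tcp_rot: [3.141, 0.002, 0.0]
contact_force: [0.1, -0.2, 0.6]
grip_width: 91.9
finger_force: 0.0
time: 7.78
tool_pos: [534.1, 204.4, 66.6]
tcp_rot: [-3.141, -0.001, 0.001]
contact_force: [-0.0, 1.4, 2.8]
grip_width: 46.1
finger_force: 4.8
```

```bash
python3 -m crank '[[0,0,0,0,0,0],[0,0,0,0,0,0],[0,0,0,0,0,0],[0,0,0,0,0,0],[0,0,0,0,0,0]]'
```

```text
time: 8.4
tool_pos: [534.2, 204.5, 67.0]
tcp_rot: [-3.141, -0.001, 0.001]
contact_force: [-1.3, 1.3, 5.5]
grip_width: 39.0
finger_force: 30.0
```

```bash
python3 -m crank '[[0,0,-0.003,0,0,0],[0,0,-0.004,0,0,0],[0,0,-0.004,0,0,0],[0,0,0,0,0,0]]'; python3 -c "
from h import *
snap('scene','s5');a=cv2.imread('pics/s5.png')
snap('side','d5');b=cv2.imread('pics/d5.png')
r=lambda i:cv2.resize(i,(400,400),interpolation=cv2.INTER_CUBIC)
cv2.imwrite('pics/c5.png',np.hstack([r(a[150:250,320:420]),r(b[220:320,220:320])]))"
```

```text
time: 8.9
tool_pos: [534.0, 204.2, 77.5]
tcp_rot: [-3.142, -0.001, 0.001]
contact_force: [0.1, 0.4, -2.9]
grip_width: 39.2
finger_force: 30.0
```

View pics/c5.png

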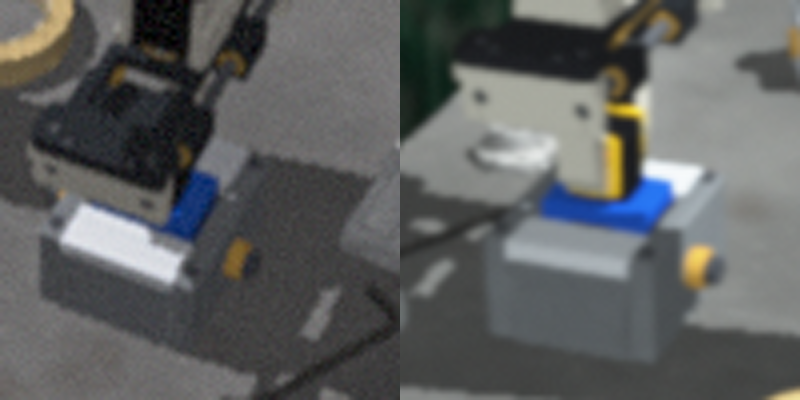

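```bash
python3 -m crank '[[0,0,-0.007,0,0,0],[0,0,-0.01,0,0,0],[0,0,-0.013,0,0,0],[0,0,-0.017,0,0,0],[0,0,-0.017,0,0,0]]'; python3 -m crank '[[0,0,-0.017,0,0,0],[0,0,-0.017,0,0,0],[0,0,-0.013,0,0,0],[0,0,-0.008,0,0,0],[0,0,-0.004,0,0,0]]';python3 -m crank '[[0,0,0,0,0,0],[0,0,0,0,0,0],[0,0,0,0,0,0],[0,0,0,0,0,0],[0,0,0,0,0,0]]'; python3 -c "
from h import *
c,o=snap('side','d6');b=cv2.imread('pics/d6.png');print(o['joint_positions'],o['dq'])
snap('scene','s6');a=cv2.imread('pics/s6.png')
r=lambda i:cv2.resize(i,(400,400),interpolation=cv2.INTER_CUBIC)
cv2.imwrite('pics/c6.png',np.hstack([r(a[230:350,230:350]),r(b[180:320,200:340])]))"
```

```text
time: 9.62
tool_pos: [534.0, 204.2, 142.7]
tcp_rot: [-3.141, -0.001, 0.001]
contact_force: [-0.8, 0.1, -2.2]
grip_width: 39.0
finger_force: 30.0
time: 10.25
tool_pos: [533.9, 204.3, 200.6]
tcp_rot: [-3.142, -0.0, 0.001]
contact_force: [-0.5, -0.9, -3.3]
grip_width: 39.1
finger_force: 30.0
time: 10.88
tool_pos: [533.8, 204.2, 200.1]
tcp_rot: [3.142, 0.0, 0.001]
contact_force: [-0.5, -0.7, -2.7]
grip_width: 39.0
finger_force: 30.0
[ 2.31321806e-01  4.48514441e-01  1.43443117e+00 -3.78901186e-05
  1.25875999e+00  1.80134059e+00] [-5.31068730e-04 -2.42714568e-04 -2.44829260e-04  1.75299142e-04
 -1.85534814e-06  1.77358648e-06]
```

View pics/c6.png

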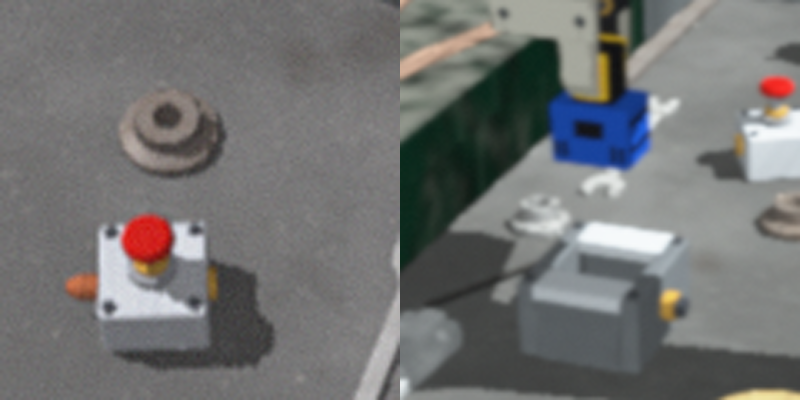

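The picture shows the cassette (crop about 600,130) held upright, well clear of the empty housing. The red plunger (crop about 148,238) is back up and the collars haven't moved.

```bash
python3 -c "
from plant import bot
print(bot.close_job())"
```

```text
the job is handed in; nothing more can be done
None
```

The job is done and handed in: I held the plunger on its stop for about 1.2 s and it sprang back up. The cassette is out and held upright by its pinched catches, about 8 cm above the housing rim; the collars and tape roll were not touched.

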